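# Set out the sample case and slide it shut

### The arm

A 7-joint arm with a two-finger parallel gripper is mounted at the origin on the work surface. World frame = base frame: x ahead of the robot, y to its left, z up, the work surface at z = 0. Lengths are in mm, angles in rad, forces in N, time in s.
With the tool pointing down it reaches from about 425 to 825 mm from the base axis. Payload 3.6 kg.
Tool frame: the origin (TCP) lies between the finger pads; the fingertips stand 14 mm ahead of it and the grasp point (between the pads) lies 5 mm behind it; z points along the fingers, y is the line along which they close (so a half turn about z gives the same grasp; the last joint's range is limited). The gripper opens to 93 mm and grips with 3 to 60 N. Pads are 15 mm wide; open, the fingers measure 128 mm over their backs; the gripper's body (75 mm by 188 mm) begins 65 mm behind the grasp point.
Start: joints at [-1.163, 0.615, -0.013, 1.423, 0.008, 1.103, -0.04], TCP at [273.763, 589.505, 232.64] pointing down, gripper open.
Joint ranges: [-3.12, 3.12], [-0.3, 2.06], [-1.34, 1.32], [0.26, 2.42], [-1.36, 4.5], [0.01, 1.98], [-2.84, 2.84]. Speed limits (rad/s): [2.79, 2.79, 3.14, 3.14, 3.14, 3.14, 3.14].

### API

Orientations are given as [roll, pitch, yaw] about the fixed x, y, z axes, in that order (R = Rz(yaw) Ry(pitch) Rx(roll)).
In Python, from station import * gives the robot as it stands.
- The arm moves only by the shell command python3 -m crank 'ROWS' [OPENING] [FORCE]. ROWS is JSON, a list of rows, each a list of 2 entries, a list of its own where there are three numbers: the shift along the tool's x, y, z in m, then the turn, a rotation vector about the tool's x, y, z in rad. In form: [[[tx, ty, tz], [ax, ay, az]], ...]. A call has 1 to 5 rows; each row shifts and turns the commanded pose from where the row before left it, along the tool's axes as they then stand; what a row does not reach is not made up. A row lasts 1/8 s, in which the tool goes at most 62.5 mm and 10.7 degrees, less where a joint would pass 70% of its speed; a pose out of reach is approached as far as the arm can. A call is refused whole if a number of a shift passes 0.0625 or a number of a turn 0.188, either way. A call with a gripper value outside its range is refused whole. OPENING is the finger opening in m, from 0 to 0.093, set as the call begins (- or left out, the last holds). The fingers move at their own pace and stop on an object; FORCE is the grip in N (left out, the last holds). Time passes only in rows, so rows that do not move let the fingers close. It gives the time, the measured TCP pose, the force, the opening and the grip force at its end, in the units of the state.
- get_obs(): the state, without advancing time (a new reading comes with each control period).
- grab_frame(name): name is "scene" or "top" or "wrist"; returns a dict with "pixels" (384x512x3 uint8, red, green, blue), "fx", "fy", "cx", "cy" (pixels), "xyz" and "orientation" of the camera in the world; the wrist camera has in their place "tool_from_camera" (4x4, takes a point from camera to tool coordinates, whose origin is the TCP and whose axes are the flange's). Camera axes: x right, y up, looking along -z (the intrinsics and any distortion apply to the point x, -y, -z); pixel columns grow to the right and rows downward; lengths in mm; the calibration is good to about 2 mm. A picture is of the moment at which its call begins: read the wrist's pose just before it. There is no depth.
- finish_job(): hands the job in; it is judged then, once.
The state is a dict: "clock": time; "qpos": joint angles; "qd": joint speeds; "tau": joint torques, N m; "ee_pos": TCP position; "tcp_rot": TCP orientation; "force": force on the tool from outside, world axes, zero at the start; "ft_torque": the same for the moment, N m; "grip_width": finger opening in mm; "grip_force": force on a finger pad.
Only numpy, scipy, OpenCV 4.12 (cv2) and the standard library are available. Lean on these libraries where they do the work, as an engineer would, in place of code of your own. Each camera call takes 0.05 s, during which the arm holds its last target. There are 200 camera calls.

### The job

Make the display case ready for a visitor: slide its glass-and-wood door open as far as you need, tip all the wooden beads out of the steel cup into the long narrow tray inside the case, and stand every carved elephant upright on its base on the case's display floor. Stand the empty cup upright in the middle of the round cork mat, then slide the door fully shut against its frame. Leave the carved turtle, the mug and the vase where they stand.

Things in the scene. Friction and masses are not known exactly. Their poses are not given: they have to be found in the camera images.
- case: Fixed dark wooden display case, 202 mm (x) by 586 mm (y), origin under its centre. The half towards its -y is the loading opening (186 by 280 mm inside, holding display floor and bead tray); the +y half is closed by a fixed pane 80 mm above the table. Walls 8 mm thick, 80 mm high; rails on the long walls and stops on the short ones reach 90 mm.
- case_floor (a point): Display floor of the case's opening: centre of the felt strip, on its surface, 10 mm above the table. Axes are the case's, z up. The strip is 105 mm (x) by 280 mm (y); a 6 mm partition, 45 mm high, parts it from the bead tray on its +x side; outer walls on its other sides. Rails on the two long walls, 90 mm above the table, overhang the inside by 6 mm.
- case_tray (a point): Bead tray: centre of the floor (10 mm above the table) of the long narrow compartment in the case's opening, 75 mm (x) by 280 mm (y), 96 mm from case_floor along +x, same axes. Partition 45 mm high on its -x side, outer walls on the others (rail on the +x wall as for case_floor).
- door (a joint): Sliding door of the case, in m: 0 = fully shut against the frame, covering the opening; 0.280 = fully open, over the fixed pane. It opens along the case's +y. A flat panel 170 mm (x) by 284 mm (y), its top 90 mm above the table. About 1.5 N of sliding friction, a little damping, no spring.
- door_pull (a point): Centre of the upright wooden pull on the middle of the door's top: a block 70 mm along the case's x, 16 mm along its y (the sliding direction), 90 to 120 mm above the table. Push it from either side or pinch it across the 16 mm. With the door shut it is 40 mm in +x and 2 mm in +y from case_floor.
- cup_center (a point): Plain steel cup, loose, open at the top, holding the beads at first: centre of the cup, half-way up. 100 mm tall, outer diameter 60 mm at the foot and 66 mm at the rim, wall 3 mm, floor 5 mm, 0.15 kg; z along its axis, towards the mouth.
- mat_center (a point): Round cork mat, fixed on the table, 110 mm across, 4 mm thick: the centre of its top.
- turtle_center (a point): Carved wooden turtle, loose, about 85 mm long and 36 mm high, among the elephants: to be left alone. Its centre, half-way up.
- mug: White mug, loose, 80 mm across, 90 mm tall: leave alone. Origin at the centre of its underside.
- vase: Small white vase of flowers, loose, 76 mm across, about 115 mm tall: leave alone. Origin at the centre of its underside.
- bead0_center (a point): Wooden bead, loose, in the cup at first: a plain short cylinder 22 mm across and 20 mm long, 12 g; its centre. Four to six beads are present.
- bead1_center (a point): Wooden bead, loose, in the cup at first: a plain short cylinder 22 mm across and 20 mm long, 12 g; its centre. Four to six beads are present.
- bead2_center (a point): Wooden bead, loose, in the cup at first: a plain short cylinder 22 mm across and 20 mm long, 12 g; its centre. Four to six beads are present.
- bead3_center (a point): Wooden bead, loose, in the cup at first: a plain short cylinder 22 mm across and 20 mm long, 12 g; its centre. Four to six beads are present.
- bead4_center (a point): Wooden bead, loose, in the cup at first: a plain short cylinder 22 mm across and 20 mm long, 12 g; its centre. Four to six beads are present.
- bead5_center (a point): Wooden bead, loose, in the cup at first: a plain short cylinder 22 mm across and 20 mm long, 12 g; its centre. Four to six beads are present.
- elephant0_center (a point): Carved dark-wood elephant, loose, 0.12 kg, 80 mm long (x, head at -x), 38 mm wide (y), 64 mm high, on a flat wooden base 74 by 56 mm, 10 mm thick; the point is 31 mm above the underside, in the middle. Its body, 25 to 61 mm up and 54 mm long, its middle 6 mm in +x of the point, can be gripped across y. Two or three elephants are present.
- elephant1_center (a point): Carved dark-wood elephant, loose, 0.12 kg, 80 mm long (x, head at -x), 38 mm wide (y), 64 mm high, on a flat wooden base 74 by 56 mm, 10 mm thick; the point is 31 mm above the underside, in the middle. Its body, 25 to 61 mm up and 54 mm long, its middle 6 mm in +x of the point, can be gripped across y. Two or three elephants are present.
- elephant2_center (a point): Carved dark-wood elephant, loose, 0.12 kg, 80 mm long (x, head at -x), 38 mm wide (y), 64 mm high, on a flat wooden base 74 by 56 mm, 10 mm thick; the point is 31 mm above the underside, in the middle. Its body, 25 to 61 mm up and 54 mm long, its middle 6 mm in +x of the point, can be gripped across y. Two or three elephants are present.
Not all that is in view belongs to the job. What is shaped like the part that bears elephant0_center but orange, pink or red is not meant.

How it is judged (in metres and radians):
On the way, in this order (a step that is already met when the one before it is completed fails the run):
1. every bead lies in the tray and every elephant stands upright on its base on the display floor (in any order) (x of bead0_center in the frame of case_tray between -0.0375 and 0.0375 m and y of bead0_center in the frame of case_tray between -0.14 and 0.14 m and z of bead0_center in the frame of case_tray between -0.005 and 0.05 m and x of bead1_center in the frame of case_tray between -0.0375 and 0.0375 m and y of bead1_center in the frame of case_tray between -0.14 and 0.14 m and z of bead1_center in the frame of case_tray between -0.005 and 0.05 m and x of bead2_center in the frame of case_tray between -0.0375 and 0.0375 m and y of bead2_center in the frame of case_tray between -0.14 and 0.14 m and z of bead2_center in the frame of case_tray between -0.005 and 0.05 m and x of bead3_center in the frame of case_tray between -0.0375 and 0.0375 m and y of bead3_center in the frame of case_tray between -0.14 and 0.14 m and z of bead3_center in the frame of case_tray between -0.005 and 0.05 m and x of bead4_center in the frame of case_tray between -0.0375 and 0.0375 m and y of bead4_center in the frame of case_tray between -0.14 and 0.14 m and z of bead4_center in the frame of case_tray between -0.005 and 0.05 m and x of bead5_center in the frame of case_tray between -0.0375 and 0.0375 m and y of bead5_center in the frame of case_tray between -0.14 and 0.14 m and z of bead5_center in the frame of case_tray between -0.005 and 0.05 m and x of elephant0_center in the frame of case_floor between -0.0525 and 0.0525 m and y of elephant0_center in the frame of case_floor between -0.14 and 0.14 m and z of elephant0_center in the frame of case_floor between 0.025 and 0.042 m and angle between each of elephant0_center, elephant1_center, elephant2_center's own z axis and vertical below 0.2 rad and x of elephant1_center in the frame of case_floor between -0.0525 and 0.0525 m and y of elephant1_center in the frame of case_floor between -0.14 and 0.14 m and z of elephant1_center in the frame of case_floor between 0.025 and 0.042 m and x of elephant2_center in the frame of case_floor between -0.0525 and 0.0525 m and y of elephant2_center in the frame of case_floor between -0.14 and 0.14 m and z of elephant2_center in the frame of case_floor between 0.025 and 0.042 m), for 0.2 s.
2. the door is slid shut against the frame (value of joint door below 0.006 m), for 0.2 s.
At the end, for the whole second after the job is handed in: The door is shut (joint below 6 mm), every bead lies inside the tray, every elephant stands within 0.2 rad of upright on the display floor, the cup stands on the mat upright (within 0.15 rad), its axis within 30 mm of the mat's centre, and all are at rest (all of step 1 and value of joint door below 0.006 m and horizontal distance between cup_center and mat_center below 0.03 m and angle between cup_center's own z axis and vertical below 0.15 rad and height (world z) of cup_center between 0.045 and 0.065 m and linear speed of each of cup, elephant0, elephant1, elephant2 below 0.03 m/s); the robot touches nothing.
It fails at once if the carved turtle is shoved more than 8 cm away or knocked over (distance of turtle_center from where it was at the start of the episode above 0.08 m or angle between turtle_center's own z axis and vertical above 0.6 rad).
It fails at once if the mug is shoved more than 8 cm away or knocked over (distance of mug from where it was at the start of the episode above 0.08 m or angle between mug's own z axis and vertical above 0.6 rad).
It fails at once if the vase is shoved more than 8 cm away or knocked over (distance of vase from where it was at the start of the episode above 0.08 m or angle between vase's own z axis and vertical above 0.6 rad).
Of bead3, bead4, bead5 only 1 to 3 are there at a start; the rules pass over those that are not, and their reading is None.
Of elephant0, elephant1, elephant2 only 2 to 3 are there at a start; the rules pass over those that are not, and their reading is None.
At some moment in a run one of elephant0, elephant1, elephant2 may be knocked a few centimetres aside while the robot is not near it.
It also fails if it takes over 210 s, if anything falls off the work surface, if the arm or the gripper's body presses on something with over 40 N, if the wrist force passes 120 N, or if a joint passes its speed limit or range.

## Working session

There is one attempt and no reset: what is moved stays moved. The work goes in short steps, Python scripts to look and compute and a shell command to move; the robot and the scene stay as the last step left them, time stands still between calls to the robot, and variables do not carry over. Pictures are saved under pics/ and viewed, at most 18 in all, crops included, and the job is handed in when it is done.

```bash
ls; mkdir -p pics; python3 - <<'E'
from station import *
import cv2
o=get_obs();print(o)
for n in ("scene","top","wrist"):
    f=grab_frame(n);cv2.imwrite(f"pics/{n}0.png",cv2.cvtColor(f["pixels"],cv2.COLOR_RGB2BGR))
    print(n,{k:v for k,v in f.items() if k!="pixels"})
E
```

```text
pics
{'clock': 0.0, 'qpos': array([-1.16248373,  0.61590048, -0.0126223 ,  1.42489852,  0.00809358,
        1.10337493, -0.04040861]), 'qd': array([-7.85697021e-05,  4.47451006e-05, -9.21184933e-05, -2.44623673e-03,
        2.32444171e-04,  3.27725037e-04, -4.89627271e-04]), 'tau': array([-1.81644382e-04, -4.58947098e+01,  2.09029675e-01, -1.65747178e+01,
       -6.10525394e-02,  2.06188374e-02,  2.40338004e-04]), 'ee_pos': array([273.47598473, 588.84023391, 231.4933891 ]), 'tcp_rot': array([-3.13906146e+00,  2.67191426e-05,  2.70683994e+00]), 'force': array([-0.42202797, -0.60915973, -0.58409229]), 'ft_torque': array([-0.02085893, -0.00111054, -0.04526722]), 'grip_force': 0.0, 'grip_width': 92.88041754423925}
scene {'fx': 447.7024913736771, 'fy': 447.7024913736771, 'cx': 258.7452230469941, 'cy': 197.4353267277535, 'xyz': array([ 894.98249848, -566.71191678, 1015.34512374]), 'orientation': array([ 0.71943321, -0.01882975,  0.58397833])}
top {'fx': 362.17312354695713, 'fy': 362.17312354695713, 'cx': 254.86789693528243, 'cy': 189.0316331272662, 'xyz': array([ 329.3938873 ,  106.59056392, 1033.7265912 ]), 'orientation': array([ 0.17726191, -0.01113756, -1.59730096])}
wrist {'fx': 295.616294202911, 'fy': 295.616294202911, 'cx': 257.56403697966573, 'cy': 187.92545333627717, 'tool_from_camera': array([[-4.97184906e-04,  9.62096725e-01,  2.72707985e-01,
         7.49677062e+01],
       [ 9.99999860e-01,  4.28708729e-04,  3.10682400e-04,
        -2.62206671e-01],
       [ 1.81994226e-04,  2.72708102e-01, -9.62096803e-01,
        -1.52549817e+02],
       [ 0.00000000e+00,  0.00000000e+00,  0.00000000e+00,
         1.00000000e+00]])}
```

View pics/scene0.png

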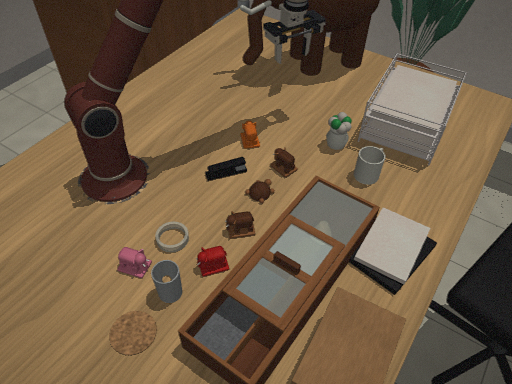

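View pics/top0.png

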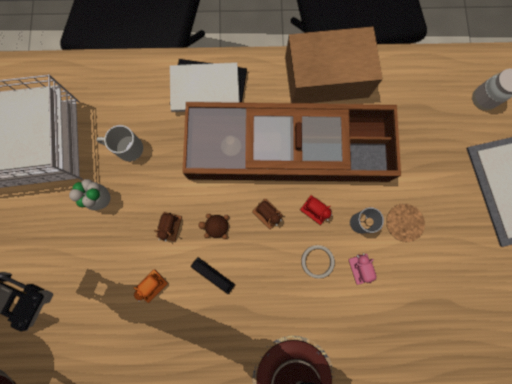

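The scene view shows the door half open (pull at 287,262), two dark elephants at (240,224) and (284,161), the turtle at (260,190) and the cup at (167,282). The mat is at (133,332), the mug at (369,165) and the vase at (338,132). In the top view the case's corners are about (188,103) to (398,179), with the elephants at (168,227) and (267,213).

```bash
cat > h.py <<'E'
from station import *
import cv2, numpy as np
from scipy.spatial.transform import Rotation as Ro
def snap(n,save=None):
    o=get_obs(); f=grab_frame(n)
    if n=="wrist":
        Rt=Ro.from_euler("xyz",o["tcp_rot"]).as_matrix(); T=np.array(f["tool_from_camera"])
        R=Rt@T[:3,:3]; p=Rt@T[:3,3]+o["ee_pos"]
    else: R=Ro.from_euler("xyz",f["orientation"]).as_matrix(); p=np.array(f["xyz"])
    f["R"],f["p"]=R,p
    f["bgr"]=cv2.cvtColor(f["pixels"],cv2.COLOR_RGB2BGR)
    if save: cv2.imwrite("pics/"+save,f["bgr"])
    return f
def ray(f,u,v):
    d=f["R"]@np.array([(u-f["cx"])/f["fx"],-(v-f["cy"])/f["fy"],-1]); return d/np.linalg.norm(d)
def plane(f,u,v,z):
    d=ray(f,u,v); return f["p"]+d*(z-f["p"][2])/d[2]
def proj(f,P):
    c=f["R"].T@(np.asarray(P,float)-f["p"]); return f["cx"]-f["fx"]*c[0]/c[2], f["cy"]+f["fy"]*c[1]/c[2]
def cross(f,a,g,b):
    d,e=ray(f,*a),ray(g,*b); A=np.stack([d,-e],1); s=np.linalg.lstsq(A,g["p"]-f["p"],rcond=None)[0]
    P,Q=f["p"]+d*s[0],g["p"]+e*s[1]; return (P+Q)/2,np.linalg.norm(P-Q)
def tool():
    o=get_obs(); return np.round(o["ee_pos"],1),np.round(o["tcp_rot"],3),round(o["clock"],2),np.round(o["force"],1),round(o["grip_width"],1)
def go(P,yaw=None):
    """shift in tool axes (m) and turn about tool z to reach TCP P (mm), yaw"""
    o=get_obs(); R=Ro.from_euler("xyz",o["tcp_rot"])
    s=R.inv().apply(np.asarray(P,float)-o["ee_pos"])/1000
    rv=[0,0,0]
    if yaw is not None: rv=(R.inv()*Ro.from_euler("xyz",[np.pi,0,yaw])).as_rotvec()
    print("shift",np.round(s,4),"turn",np.round(rv,3),tool())
E
python3 - <<'E'
from h import *
t=snap("top");s=snap("scene")
a=t["bgr"][180:260,135:300]; b=s["bgr"][135:255,210:310]
im=np.zeros((600,800,3),np.uint8); A=cv2.resize(a,None,fx=4.8,fy=3.4*1.0); im[:272,:792]=A
B=cv2.resize(b,None,fx=2.7,fy=2.7); im[274:598,:270]=B
C=cv2.resize(t["bgr"][90:190,175:410],None,fx=2.2,fy=2.2);im[274:494,275:792]=C[:,:517]
cv2.imwrite("pics/z1.png",im)
for n,u,v,z in [("case c1",188,103,90),("c2",397,105,90),("c3",398,177,90),("c4",184,175,90),("pull",298,136,120),("cup",371,215,100),("mat",406,223,4),("mug",123,140,90),("vase",86,193,60),("e1",168,227,50),("e2",267,212,50),("turt",215,226,30),("red",316,209,40)]:
    print(n,plane(t,u,v,z).round())
E
```

```text
case c1 [744. 270.  90.]
c2 [ 725. -309.   90.]
c3 [ 521. -292.   90.]
c4 [541. 279.  90.]
pull [632. -25. 120.]
cup [ 421. -208.  100.]
mat [ 404. -338.    4.]
mug [641. 444.  90.]
vase [504. 549.  60.]
e1 [407. 328.  50.]
e2 [441.  60.  50.]
turt [408. 203.  30.]
red [447. -77.  40.]
```

View pics/z1.png

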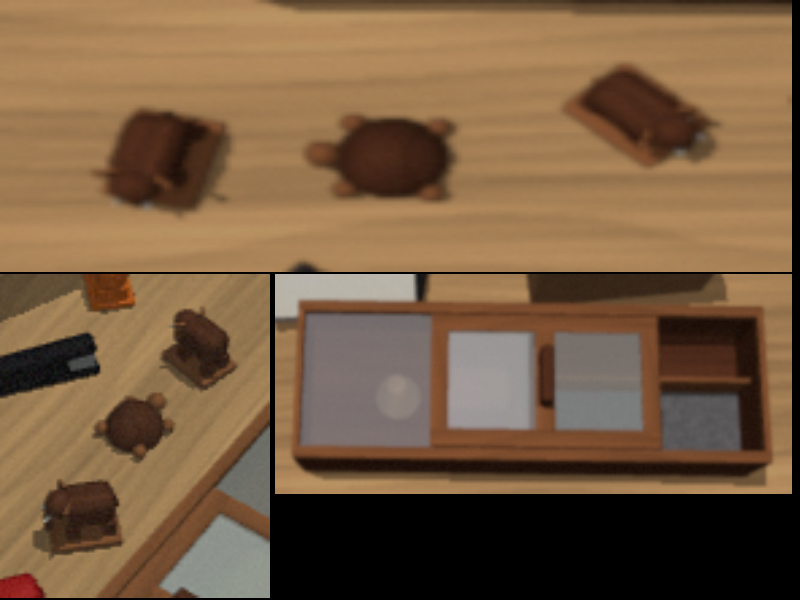

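The zoom shows both dark elephants standing upright, with the turtle between them. The door is about 13 cm open and the beads are in the cup. I'll pinch the pull first.

```bash
python3 -c "
from h import *
go([632,-25,220],3.107)"
```

```text
shift [-0.5837 -0.4062  0.0126] turn [-0.001 -0.    -0.4  ] (array([273.6, 589.2, 232.1]), array([-3.14 ,  0.   ,  2.707]), 0.25, array([-0.1, -0.4, -0.5]), 93.3)
```

```bash
A='[[[-0.0365,-0.0254,0.0008],[0,0,0]],[[-0.0365,-0.0254,0.0008],[0,0,0]],[[-0.0365,-0.0254,0.0008],[0,0,0]],[[-0.0365,-0.0254,0.0008],[0,0,0]],[[0,0,0],[0,0,-0.1]]]'
python3 -m crank '[[[-0.0365,-0.0254,0.0008],[0,0,0]],[[-0.0365,-0.0254,0.0008],[0,0,0]],[[-0.0365,-0.0254,0.0008],[0,0,0]],[[-0.0365,-0.0254,0.0008],[0,0,0]]]' 0.05 10
python3 -m crank '[[[-0.0365,-0.0254,0.0008],[0,0,0]],[[-0.0365,-0.0254,0.0008],[0,0,0]],[[-0.0365,-0.0254,0.0008],[0,0,0]],[[-0.0365,-0.0254,0.0008],[0,0,0]]]'
python3 -m crank '[[[-0.0365,-0.0254,0.0008],[0,0,0]],[[-0.0365,-0.0254,0.0008],[0,0,0]],[[-0.0365,-0.0254,0.0008],[0,0,0]],[[-0.0365,-0.0254,0.0008],[0,0,0]]]'
python3 -m crank '[[[-0.0365,-0.0254,0.0008],[0,0,0]],[[-0.0365,-0.0254,0.0008],[0,0,0]],[[-0.0365,-0.0254,0.0008],[0,0,0]],[[-0.0365,-0.0254,0.0008],[0,0,0]]]'
python3 -m crank '[[[0,0,0],[0,0,-0.1]],[[0,0,0],[0,0,-0.1]],[[0,0,0],[0,0,-0.1]],[[0,0,0],[0,0,-0.1]],[[0,0,0],[0,0,0]]]'
python3 -c "
from h import *
f=snap('wrist','w1.png');go([632,-25,108],3.107)
print(proj(f,[632,-25,120]))"
```

```text
clock: 0.75
ee_pos: [364.1, 434.5, 229.4]
tcp_rot: [3.142, 0.0, 2.707]
force: [0.7, 0.0, 0.1]
grip_width: 57.6
grip_force: 0.0
clock: 1.25
ee_pos: [453.6, 281.0, 226.3]
tcp_rot: [3.141, 0.0, 2.707]
force: [1.1, 0.6, 1.4]
grip_width: 50.1
grip_force: 0.0
clock: 1.75
ee_pos: [543.3, 127.4, 223.1]
tcp_rot: [3.141, 0.0, 2.707]
force: [0.7, 0.1, 0.1]
grip_width: 49.8
grip_force: 0.0
clock: 2.25
ee_pos: [632.9, -26.3, 219.8]
tcp_rot: [3.141, -0.0, 2.707]
force: [-0.0, 1.0, 0.5]
grip_width: 49.7
grip_force: 0.0
clock: 2.88
ee_pos: [632.2, -25.2, 219.7]
tcp_rot: [3.141, -0.0, 3.106]
force: [-0.8, 0.5, 0.1]
grip_width: 50.0
grip_force: 0.0
shift [2.000e-04 1.000e-04 1.117e-01] turn [ 0.    -0.    -0.002] (array([632.2, -25.1, 219.7]), array([ 3.141, -0.   ,  3.105]), 2.92, array([-0.2, -0.5,  0.1]), 49.6)
(np.float64(258.4889157859712), np.float64(191.73424324444028))
```

View pics/w1.png

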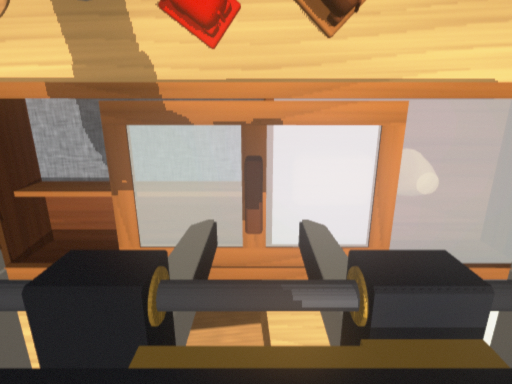

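The pull is at (254,194), about 4 px left of where I predicted. That is roughly 3 mm towards -y, which is fine for a pinch.

```bash

python3 -m crank '[[[0,-0.003,0.055],[0,0,0]],[[0,0,0.055],[0,0,0]],[[0,0,0],[0,0,0]]]' 0.05 12
python3 -m crank '[[[0,0,0],[0,0,0]],[[0,0,0],[0,0,0]],[[0,0,0],[0,0,0]]]' 0 12
python3 -m crank '[[[0,0.02,0],[0,0,0]],[[0,0.03,0],[0,0,0]],[[0,0.03,0],[0,0,0]],[[0,0.03,0],[0,0,0]],[[0,0.025,0],[0,0,0]]]'
python3 -m crank '[[[0,0.009,0],[0,0,0]],[[0,0.004,0],[0,0,0]],[[0,0,0],[0,0,0]],[[0,0,0],[0,0,0]]]'
```

```text
clock: 3.3
ee_pos: [631.9, -28.1, 108.1]
tcp_rot: [-3.141, -0.002, 3.105]
force: [0.3, 0.8, 0.1]
grip_width: 49.9
grip_force: 0.0
clock: 3.68
ee_pos: [632.3, -28.0, 110.3]
tcp_rot: [-3.142, 0.001, 3.107]
force: [-0.3, -0.4, 0.1]
grip_width: 24.4
grip_force: 0.0
clock: 4.3
ee_pos: [637.2, 108.6, 110.3]
tcp_rot: [-3.141, 0.002, 3.108]
force: [1.2, -2.0, 0.4]
grip_width: 16.0
grip_force: 12.0
clock: 4.8
ee_pos: [637.6, 120.4, 110.3]
tcp_rot: [3.14, 0.001, 3.107]
force: [0.3, 2.3, 2.0]
grip_width: 15.8
grip_force: 12.0
```

```bash

python3 -m crank '[[[0,0,0],[0,0,0]],[[0,0,0],[0,0,0]]]' 0.05
python3 -m crank '[[[0,0,-0.05],[0,0,0]],[[0,0,-0.06],[0,0,0]],[[0,0,0],[0,0,0]]]' 0.09
python3 -c "
from h import *
print(get_obs()['qpos'])
go([455,60,240])
t=snap('top')
hsv=cv2.cvtColor(t['bgr'],cv2.COLOR_BGR2HSV)
print(hsv[213,265],hsv[227,170],hsv[218,255],hsv[240,250],hsv[205,316],hsv[287,150])
w=[]
h,s,v=[hsv[...,i].astype(int) for i in range(3)]
for nm,(x0,x1,y0,y1) in dict(e1=(140,196,200,250),e2=(245,292,190,236)).items():
    m=np.zeros(h.shape,np.uint8); m[y0:y1,x0:x1]=(v[y0:y1,x0:x1]<130)*255
    c=max(cv2.findContours(m,0,2)[0],key=cv2.contourArea); print(nm,cv2.minAreaRect(c),cv2.contourArea(c), plane(t,*cv2.minAreaRect(c)[0],30).round())
"
```

```text
clock: 5.05
ee_pos: [636.4, 119.1, 109.2]
tcp_rot: [-3.141, -0.002, 3.106]
force: [-0.5, -0.6, -0.1]
grip_width: 31.5
grip_force: 0.0
clock: 5.42
ee_pos: [640.2, 120.1, 225.5]
tcp_rot: [3.139, 0.011, 3.106]
force: [0.5, 0.3, -0.6]
grip_width: 61.4
grip_force: 0.0
[-0.19310518  0.6181752  -0.04564876  1.43884265  0.03042701  1.07440202
  1.29091711]
shift [ 0.1828 -0.0666 -0.0166] turn [0 0 0] (array([640.2, 120.1, 225.5]), array([3.139, 0.011, 3.106]), 5.42, array([ 0.5,  0.3, -0.6]), 61.4)
[  4 154  78] [  8 155  66] [ 16 121 211] [ 16 122 215] [ 15  56 156] [ 12 199 223]
e1 ((169.28846740722656, 227.05770874023438), (22.553356170654297, 27.848491668701172), 11.309932708740234) 523.0 [408. 329.  30.]
e2 ((273.0, 212.5), (45.0, 36.0), 90.0) 1265.5 [441.  42.  30.]
```

```bash

python3 -m crank '[[[0.0457,-0.0166,-0.004],[0,0,0]],[[0.0457,-0.0166,-0.004],[0,0,0]],[[0.0457,-0.0166,-0.004],[0,0,0]],[[0.0457,-0.0166,-0.004],[0,0,0]]]' 0.09 | sed -n 2p
for i in 1 2; do python3 -m crank '[[[0,0,0],[0,0,0.178]],[[0,0,0],[0,0,0.178]],[[0,0,0],[0,0,0.178]],[[0,0,0],[0,0,0.178]],[[0,0,0],[0,0,0.178]]]'|sed -n 2,3p; done
python3 -m crank '[[[0,0,0],[0,0,0.178]],[[0,0,0],[0,0,0.178]],[[0,0,0],[0,0,0.178]],[[0,0,0],[0,0,0]]]'|sed -n 2,3p
python3 -c "
from h import *
print(tool(),get_obs()['qpos'])
f=snap('wrist','w2.png');t=snap('top','t2.png');print(proj(f,[441,60,50]))"
```

```text
ee_pos: [449.3, 58.9, 234.3]
ee_pos: [450.7, 59.4, 234.2]
tcp_rot: [-3.137, -0.002, 2.211]
ee_pos: [450.7, 59.4, 234.2]
tcp_rot: [-3.138, 0.002, 1.32]
ee_pos: [451.0, 59.7, 234.5]
tcp_rot: [-3.14, 0.004, 0.795]
(array([451. ,  59.7, 234.5]), array([-3.14 ,  0.004,  0.795]), 7.72, array([ 0.2, -0.2,  0.5]), 90.3) [-0.54983385  0.34315442  0.49858285  1.96489804 -0.2076323   0.88709789
 -0.71926366]
(np.float64(250.8756746637791), np.float64(176.6496220870864))
```

View pics/w2.png

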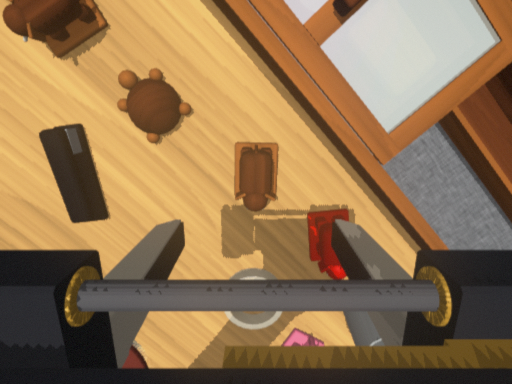

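The elephant stands at (257,170) with its head pointing down in the image. Its axis is aligned with the tool's x axis, and the red decoy at (325,240) is clear of the fingers.

```bash
python3 - <<'E'
from h import *
f=snap('wrist')
hsv=cv2.cvtColor(f['bgr'],cv2.COLOR_BGR2HSV)
m=np.zeros(hsv.shape[:2],np.uint8); m[125:215,225:290]=((hsv[...,2]<190)&(hsv[...,1]>120))[125:215,225:290]*255
c=max(cv2.findContours(m,0,2)[0],key=cv2.contourArea);print(cv2.boundingRect(c),cv2.minAreaRect(c))
a,b=plane(f,236,145,10),plane(f,278,145,10);print(a.round(),b.round(),np.linalg.norm(a-b))
back=plane(f,257,142.5,10);top=plane(f,257,150,55)
o=get_obs();ex=Ro.from_euler('xyz',o['tcp_rot']).apply([1,0,0]);print(ex.round(3))
c=back-37*ex; c[2]=0; print('centre',c.round(1)); g=c+6*ex;g[2]=42; print(g.round(1))
go(g,0.79)
E
```

```text
(225, 142, 65, 73) ((257.0, 178.0), (72.0, 64.0), 90.0)
[450.  97.  10.] [488.  59.  10.] 53.54222021386077
[ 0.7    0.714 -0.002]
centre [445.2  53.6   0. ]
[449.4  57.9  42. ]
shift [-0.0026 -0.0002  0.1932] turn [-0.001  0.002  0.005] (array([451.7,  59.7, 235.2]), array([-3.141e+00,  2.000e-03,  7.950e-01]), 7.88, array([ 0.7, -0.4, -1.1]), 90.0)
```

```bash

python3 -m crank '[[[-0.0026,0,0.055],[0,0,0]],[[0,0,0.055],[0,0,0]],[[0,0,0.05],[0,0,0]],[[0,0,0.0332],[0,0,0]],[[0,0,0],[0,0,0]]]' 0.075 15
python3 -m crank '[[[0,0,0],[0,0,0]],[[0,0,0],[0,0,0]],[[0,0,0],[0,0,0]],[[0,0,0],[0,0,0]]]' 0 15
python3 -m crank '[[[0,0,-0.03],[0,0,0]],[[0,0,-0.05],[0,0,0]],[[0,0,-0.05],[0,0,0]],[[0,0,-0.02],[0,0,0]],[[0,0,0],[0,0,0]]]'
python3 -c "
from h import *
go([590,-90,190],1.537)"
```

```text
clock: 8.5
ee_pos: [448.8, 57.6, 40.8]
tcp_rot: [-3.138, 0.004, 0.793]
force: [-0.1, -0.1, -0.3]
grip_width: 74.8
grip_force: 0.0
clock: 9.0
ee_pos: [450.4, 58.4, 43.3]
tcp_rot: [-3.141, -0.001, 0.793]
force: [-0.6, 0.5, 0.7]
grip_width: 39.8
grip_force: 0.4
clock: 9.62
ee_pos: [451.1, 58.2, 193.9]
tcp_rot: [3.14, -0.003, 0.793]
force: [1.1, -0.3, -1.2]
grip_width: 38.0
grip_force: 14.9
shift [-0.0082  0.2029  0.0042] turn [ 0.003 -0.002 -0.744] (array([451.1,  58.2, 193.9]), array([ 3.14e+00, -3.00e-03,  7.93e-01]), 9.62, array([ 1.1, -0.3, -1.2]), 38.0)
```

```bash

python3 -m crank '[[[-0.002,0.0507,0],[0,0,0]],[[-0.002,0.0507,0],[0,0,0]],[[-0.002,0.0507,0],[0,0,0]],[[-0.002,0.0507,0],[0,0,0]]]' | sed -n 2p
python3 -m crank '[[[0,0,0],[0,0,-0.186]],[[0,0,0],[0,0,-0.186]],[[0,0,0],[0,0,-0.186]],[[0,0,0],[0,0,-0.186]],[[0,0,0],[0,0,0]]]'|sed -n 2,3p
python3 -c "
from h import *
f=snap('wrist','w3.png');
C=np.array([633,-13,0]);x=np.array([.9994,-.034,0]);y=np.array([.034,.9994,0]);
for a,b,z in [(-40.5,-145,10),(-93,-285,10),(12,-285,45),(18,-285,45),(-87,-145,90),(12,-145,45)]: print((a,b,z),np.round(proj(f,C+a*x+b*y+[0,0,z])))
go([590,-86,190],1.537);print(get_obs()['qpos'])"
```

```text
ee_pos: [589.3, -90.8, 190.3]
ee_pos: [588.2, -90.0, 190.7]
tcp_rot: [-3.138, -0.001, 1.534]
(-40.5, -145, 10) [259. 225.]
(-93, -285, 10) [220. 322.]
(12, -285, 45) [302. 342.]
(18, -285, 45) [307. 342.]
(-87, -145, 90) [211. 259.]
(12, -145, 45) [307. 238.]
shift [0.0041 0.0014 0.001 ] turn [-0.003 -0.001 -0.004] (array([588.4, -90. , 191. ]), array([-3.138e+00, -1.000e-03,  1.533e+00]), 10.8, array([-0.4,  0.8, -0.6]), 38.2)
[-0.0452187   0.58253317  0.25975542  1.64642735 -0.17650481  0.93888918
  0.24108578]
```

View pics/w3.png

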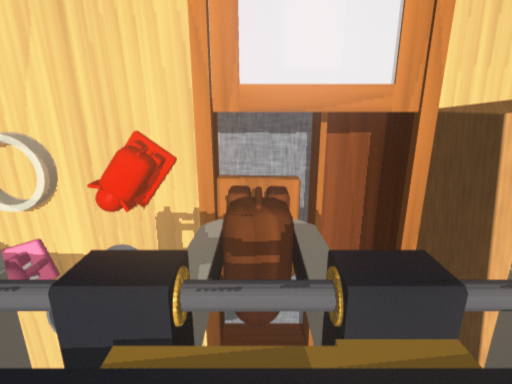

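The elephant is held above the felt strip, with the rail edge at about u=217 and the partition at about u=313. I'll pin the case's x from these edges.

```bash
python3 - <<'E'
from h import *
f=snap('wrist'); y=np.array([.034,.9994,0]);x=np.array([.9994,-.034,0]);C=np.array([633,-13,0])
def cx(u,v,z): d=plane(f,u,v,z)-C; return (d@x).round(1),(d@y).round(1)
print(f['bgr'][150,205:225].tolist()); print(f['bgr'][150,306:330].tolist()); print(f['bgr'][150,406:436:2].tolist())
for u,z in [(217,90),(312,45),(328,45),(418,90),(434,90),(193,90)]: print(u,cx(u,150,z))
for v in (86,111): print(v,cx(300,v,90))
E
```

```text
[[69, 133, 216], [65, 128, 210], [71, 133, 213], [65, 129, 210], [69, 130, 208], [68, 129, 205], [62, 117, 189], [48, 80, 123], [40, 67, 102], [40, 61, 92], [39, 59, 90], [40, 60, 93], [55, 71, 103], [118, 128, 148], [145, 148, 156], [143, 146, 152], [146, 149, 154], [150, 151, 157], [151, 152, 156], [148, 149, 155]]
[[108, 109, 113], [96, 97, 102], [92, 92, 96], [91, 91, 97], [68, 78, 95], [48, 64, 90], [37, 54, 83], [39, 57, 85], [36, 58, 88], [39, 59, 90], [40, 59, 87], [40, 59, 86], [46, 70, 109], [61, 116, 187], [69, 125, 201], [65, 124, 200], [67, 127, 201], [65, 124, 200], [64, 121, 195], [51, 89, 153], [52, 85, 147], [52, 87, 152], [53, 89, 156], [53, 92, 160]]
[[22, 35, 64], [19, 39, 66], [26, 53, 85], [27, 52, 85], [41, 81, 131], [63, 130, 215], [61, 126, 211], [64, 128, 210], [61, 125, 206], [59, 124, 207], [61, 124, 204], [62, 123, 201], [59, 118, 193], [40, 65, 93], [39, 66, 93]]
217 (np.float64(-76.4), np.float64(-41.1))
312 (np.float64(13.4), np.float64(-48.1))
328 (np.float64(29.6), np.float64(-48.2))
418 (np.float64(96.2), np.float64(-41.7))
434 (np.float64(109.9), np.float64(-41.7))
193 (np.float64(-97.1), np.float64(-41.0))
86 (np.float64(-6.9), np.float64(10.8))
111 (np.float64(-6.2), np.float64(-8.9))
```

```bash

python3 -m crank '[[[0.004,0.009,0],[0,0,0]],[[0,0,0.045],[0,0,0]],[[0,0,0.045],[0,0,0]],[[0,0,0.032],[0,0,0]],[[0,0,0],[0,0,0]]]' | sed -n 2,4p
python3 -m crank '[[[0,0,0.01],[0,0,0]],[[0,0,0.005],[0,0,0]],[[0,0,0],[0,0,0]],[[0,0,0],[0,0,0]]]'
```

```text
ee_pos: [597.0, -85.3, 68.0]
tcp_rot: [-3.136, -0.001, 1.537]
force: [-0.3, 0.1, -1.1]
clock: 11.98
ee_pos: [598.9, -86.4, 56.3]
tcp_rot: [3.14, 0.0, 1.537]
force: [-0.3, -0.2, -1.1]
grip_width: 38.1
grip_force: 14.9
```

```bash

python3 -m crank '[[[0,0,0.002],[0,0,0]],[[0,0,0],[0,0,0]],[[0,0,0],[0,0,0]]]'|sed -n 2,4p
python3 -m crank '[[[0,0,0],[0,0,0]],[[0,0,0],[0,0,0]],[[0,0,0],[0,0,0]]]' 0.052
python3 -m crank '[[[0,0,-0.03],[0,0,0]],[[0,0,-0.05],[0,0,0]],[[0,0,-0.055],[0,0,0]],[[0,0,-0.055],[0,0,0]],[[0,0,0],[0,0,0]]]'|sed -n 2p
python3 -m crank '[[[0,0,0],[0,0,0]]]' 0.09|sed -n 2p
python3 -c "
from h import *
t=snap('top')
hsv=cv2.cvtColor(t['bgr'],cv2.COLOR_BGR2HSV)
v=hsv[...,2]; m=np.zeros(v.shape,np.uint8); m[195:255,135:200]=(v[195:255,135:200]<130)*255
c=max(cv2.findContours(m,0,2)[0],key=cv2.contourArea); print(cv2.minAreaRect(c),cv2.contourArea(c), plane(t,*cv2.minAreaRect(c)[0],30).round())
go([410,320,240]);print(get_obs()['qpos'])
im=t['bgr'][80:260,130:430];cv2.imwrite('pics/t3.png',cv2.resize(im,None,fx=2.6,fy=2.6))
"
```

```text
ee_pos: [599.1, -86.3, 54.6]
tcp_rot: [3.14, -0.0, 1.537]
force: [-1.4, 1.6, 5.8]
clock: 12.72
ee_pos: [598.2, -86.4, 53.3]
tcp_rot: [-3.141, 0.0, 1.537]
force: [-0.1, -0.8, -0.1]
grip_width: 51.5
grip_force: 0.0
ee_pos: [601.2, -87.3, 248.8]
ee_pos: [597.8, -86.1, 242.9]
((169.31082153320312, 227.36485290527344), (23.306306838989258, 27.86463737487793), 17.10272979736328) 539.5 [407. 329.  30.]
shift [ 0.3994 -0.201   0.0029] turn [0 0 0] (array([597.4, -86. , 242.1]), array([-3.138, -0.   ,  1.537]), 13.53, array([ 0.6,  0.4, -0.8]), 61.6)
[-0.062058    0.54479225  0.2766169   1.55598381 -0.16229129  1.0668622
  0.22164515]
```

View pics/t3.png

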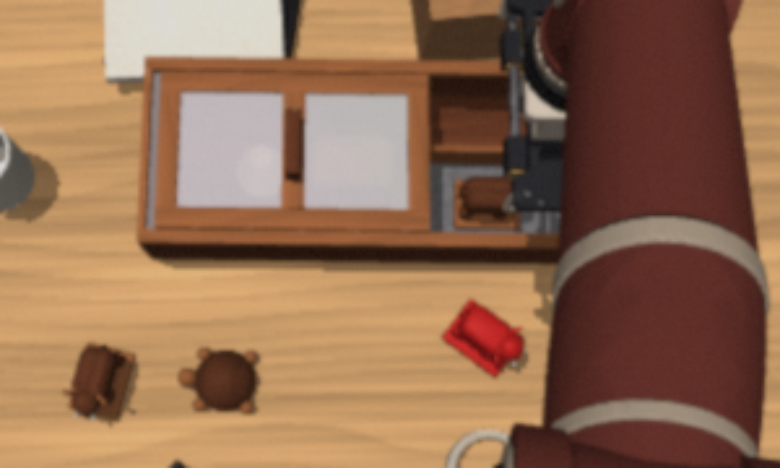

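The elephant stands upright in the strip. The next one, at (100,378) in this crop, has its head at the lower left, so its long axis is roughly world x turned about -15°.

```bash

for i in 1 2; do python3 -m crank '[[[0.05,-0.025,0],[0,0,0]],[[0.05,-0.025,0],[0,0,0]],[[0.05,-0.025,0],[0,0,0]],[[0.05,-0.025,0],[0,0,0]]]'|sed -n 2p; done
for i in 1 2; do python3 -m crank '[[[0,0,0],[0,0,-0.168]],[[0,0,0],[0,0,-0.168]],[[0,0,0],[0,0,-0.168]],[[0,0,0],[0,0,-0.168]],[[0,0,0],[0,0,0]]]'|sed -n 2,3p; done
python3 -c "
from h import *
f=snap('wrist','w4.png');print(tool(),proj(f,[407,329,30]))"
```

```text
ee_pos: [503.4, 118.4, 241.7]
ee_pos: [410.4, 321.2, 241.8]
ee_pos: [411.4, 319.5, 241.9]
tcp_rot: [-3.138, -0.0, 2.207]
ee_pos: [411.8, 319.8, 242.7]
tcp_rot: [-3.14, -0.002, 2.876]
(array([411.9, 319.9, 242.9]), array([-3.140e+00, -1.000e-03,  2.876e+00]), 15.82, array([-0. ,  0.3, -1. ]), 90.4) (np.float64(264.28775546274073), np.float64(160.82187484753018))
```

View pics/w4.png

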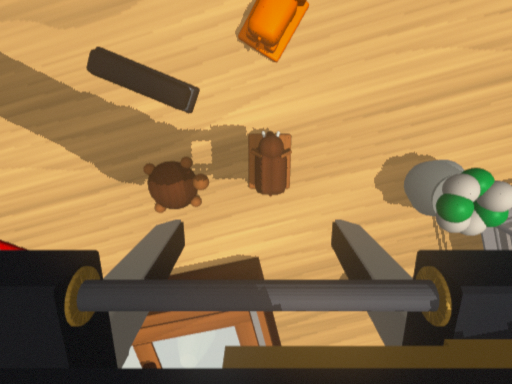

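The elephant's base front edge is at v=133 (u 249–291) with the head up, and it is aligned with the tool. The turtle's head at (203,182) is close, so I'll use a narrower opening.

```bash
python3 - <<'E'
from h import *
f=snap('wrist')
a,b=plane(f,248.5,134,10),plane(f,291.5,134,10);print(a.round(),b.round(),np.linalg.norm(a-b))
o=get_obs();ex=Ro.from_euler('xyz',o['tcp_rot']).apply([1,0,0])
g=(a+b)/2-43*ex;g[2]=42; print(g.round(1)); go(g)
E
```

```text
[372. 318.  10.] [386. 371.  10.] 55.40648615552058
[420.5 333.4  42. ]
shift [-0.0049  0.0154  0.201 ] turn [0 0 0] (array([412., 320., 243.]), array([-3.141e+00, -1.000e-03,  2.877e+00]), 15.88, array([1.2, 0.3, 0.5]), 90.1)
```

```bash

python3 -m crank '[[[-0.005,0.0155,0],[0,0,0]],[[0,0,0.055],[0,0,0]],[[0,0,0.055],[0,0,0]],[[0,0,0.045],[0,0,0]],[[0,0,0],[0,0,0]]]' 0.06|sed -n 2p
python3 -m crank '[[[0,0,0.03],[0,0,0]],[[0,0,0.015],[0,0,0]],[[0,0,0],[0,0,0]],[[0,0,0],[0,0,0]]]' 0.06
python3 -m crank '[[[0,0,0],[0,0,0]],[[0,0,0],[0,0,0]],[[0,0,0],[0,0,0]],[[0,0,0],[0,0,0]]]' 0 15
python3 -m crank '[[[0,0,-0.03],[0,0,0]],[[0,0,-0.05],[0,0,0]],[[0,0,-0.05],[0,0,0]],[[0,0,-0.02],[0,0,0]],[[0,0,0],[0,0,0]]]'
python3 -c "
from h import *
go([593.4,-213,190],1.537)"
```

```text
ee_pos: [418.9, 332.2, 85.7]
clock: 17.0
ee_pos: [421.7, 334.5, 44.9]
tcp_rot: [3.14, 0.001, 2.88]
force: [0.3, 0.2, 0.4]
grip_width: 59.6
grip_force: 0.0
clock: 17.5
ee_pos: [421.1, 333.9, 44.0]
tcp_rot: [3.141, 0.0, 2.881]
force: [0.3, 0.7, 3.5]
grip_width: 38.1
grip_force: 15.0
clock: 18.12
ee_pos: [421.5, 334.4, 194.8]
tcp_rot: [3.139, 0.002, 2.881]
force: [0.6, -0.5, -1.8]
grip_width: 38.2
grip_force: 15.0
shift [-0.3072 -0.4846  0.0041] turn [ 0.003 -0.     1.344] (array([421.5, 334.4, 194.8]), array([3.139e+00, 2.000e-03, 2.881e+00]), 18.12, array([ 0.6, -0.5, -1.8]), 38.2)
```

```bash

python3 -m crank '[[[-0.0281,-0.0449,0],[0,0,0]],[[-0.0281,-0.0449,0],[0,0,0]],[[-0.0281,-0.0449,0],[0,0,0]],[[-0.0281,-0.0449,0],[0,0,0]]]'|sed -n 2p
python3 -m crank '[[[-0.0281,-0.0449,0],[0,0,0]],[[-0.0281,-0.0449,0],[0,0,0]],[[-0.0281,-0.0449,0],[0,0,0]],[[-0.0281,-0.0449,0],[0,0,0]]]'|sed -n 2p
python3 -m crank '[[[-0.0281,-0.0449,0],[0,0,0]],[[-0.0281,-0.0449,0],[0,0,0]],[[-0.0281,-0.0449,0],[0,0,0]]]'|sed -n 2p
for i in 1 2; do python3 -m crank '[[[0,0,0],[0,0,0.168]],[[0,0,0],[0,0,0.168]],[[0,0,0],[0,0,0.168]],[[0,0,0],[0,0,0.168]],[[0,0,0],[0,0,0]]]'|sed -n 2,3p; done
python3 -c "
from h import *
f=snap('wrist','w5.png');go([592.5,-222,70],1.537)"
```

```text
ee_pos: [482.5, 129.5, 191.8]
ee_pos: [544.8, -72.6, 191.5]
ee_pos: [591.6, -224.2, 191.0]
ee_pos: [591.3, -222.3, 191.3]
tcp_rot: [-3.139, -0.003, 2.211]
ee_pos: [591.8, -222.6, 192.3]
tcp_rot: [-3.139, -0.0, 1.541]
shift [0.0007 0.0009 0.1226] turn [-0.002 -0.     0.005] (array([ 591.8, -222.7,  192.6]), array([-3.14 , -0.   ,  1.542]), 20.8, array([ 0.4, -0.8, -1.4]), 38.2)
```

View pics/w5.png

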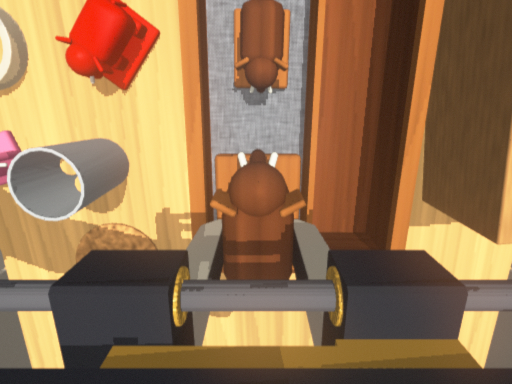

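The held elephant (258,200) lines up with the strip, and the placed one (262,45) is well clear. I can lower it.

```bash

python3 -m crank '[[[0,0.001,0.045],[0,0,0]],[[0,0,0.045],[0,0,0]],[[0,0,0.032],[0,0,0]],[[0,0,0.01],[0,0,0]],[[0,0,0],[0,0,0]]]' | sed -n 2,4p
python3 -m crank '[[[0,0,0.005],[0,0,0]],[[0,0,0.002],[0,0,0]],[[0,0,0],[0,0,0]],[[0,0,0],[0,0,0]]]'| sed -n 2,4p
python3 -m crank '[[[0,0,0],[0,0,0]],[[0,0,0],[0,0,0]],[[0,0,0],[0,0,0]]]' 0.052
python3 -m crank '[[[0,0,-0.03],[0,0,0]],[[0,0,-0.05],[0,0,0]],[[0,0,-0.055],[0,0,0]],[[0,0,-0.055],[0,0,0]],[[0,0,0],[0,0,0]]]'|sed -n 2p
python3 -m crank '[[[0,0,0],[0,0,0]],[[0,0,0],[0,0,0]]]' 0.09|sed -n 2p
python3 -c "
from h import *
o=get_obs();print(tool(),o['qpos'])
t=snap('top');s=snap('scene')
P=cross(t,(367,220),s,(167,282));print(P)"
```

```text
ee_pos: [593.3, -223.2, 61.5]
tcp_rot: [-3.141, -0.0, 1.538]
force: [0.5, 0.4, -0.8]
ee_pos: [593.5, -223.1, 55.0]
tcp_rot: [3.141, 0.0, 1.537]
force: [0.3, -0.1, -1.1]
clock: 22.3
ee_pos: [593.4, -223.1, 54.8]
tcp_rot: [3.141, 0.0, 1.537]
force: [0.6, 0.9, -0.4]
grip_width: 52.0
grip_force: 0.0
ee_pos: [595.8, -224.6, 250.4]
ee_pos: [592.3, -222.4, 242.7]
(array([ 592.3, -222.4,  242.7]), array([-3.138e+00, -1.000e-03,  1.537e+00]), 23.18, array([ 0.3, -0.5,  0.4]), 67.6) [ 0.14459422  0.59518165  0.31200249  1.466841   -0.19281282  1.11392126
  0.45833862]
(array([ 412.16522688, -210.21648537,   55.3571881 ]), np.float64(1.6307615766480357))
```

Both elephants are placed. For the cup I'll tilt the tool to point towards +y with its wrist on the -y side, so that a later roll pours along the tray. First I'll test how far it can tilt.

```bash

python3 -m crank '[[[0,-0.055,0],[0,0,0]],[[0,-0.055,0],[0,0,0]],[[0,0,0],[0,0.174,0]],[[0,0,0],[0,0.174,0]],[[0,0,0],[0,0.174,0]]]'|sed -n 2,3p
python3 -c "
from h import *
print(get_obs()['qpos'].round(2))"
python3 -m crank '[[[0,0,0],[0,0.174,0]],[[0,0,0],[0,0.174,0]],[[0,0,0],[0,0.174,0]],[[0,0,0],[0,0,0]],[[0,0,0],[0,0,0]]]'|sed -n 2,3p
python3 -c "
from h import *
print(get_obs()['qpos'].round(2),tool())"
```

```text
ee_pos: [483.5, -219.4, 244.9]
tcp_rot: [3.14, -0.527, 1.538]
[ 0.52  0.58  0.17  1.6  -0.52  1.35  0.86]
ee_pos: [483.8, -218.7, 245.1]
tcp_rot: [3.14, -1.042, 1.54]
[ 0.73  0.8   0.05  1.48 -0.73  1.7   0.99] (array([ 483.8, -218.7,  245.1]), array([ 3.14 , -1.042,  1.54 ]), 24.52, array([ 0.2, -0.1,  0.1]), 89.8)
```

```bash

python3 -m crank '[[[0,0,0],[0,0.174,0]],[[0,0,0],[0,0,0]]]'|sed -n 2,3p
python3 -c "
from h import *
print(get_obs()['qpos'].round(2),tool())
f=snap('wrist','w6.png')
go([412,-210,60])
print(proj(f,[412,-210,100]),proj(f,[412,-210,0]))"
```

```text
ee_pos: [482.9, -219.0, 243.4]
tcp_rot: [-3.133, -1.217, 1.53]
[ 0.78  0.88  0.01  1.46 -0.78  1.8   1.  ] (array([ 482.9, -219. ,  243.4]), array([-3.133, -1.217,  1.53 ]), 24.77, array([-0.1, -0.3,  0.2]), 89.8)
shift [-0.1711 -0.0718  0.0704] turn [0 0 0] (array([ 483.6, -218.7,  244.9]), array([ 3.141, -1.215,  1.538]), 24.82, array([0.6, 0.4, 0.5]), 90.2)
(np.float64(175.62296965979368), np.float64(352.57606947073486)) (np.float64(191.19260150911646), np.float64(397.25694071241776))
```

View pics/w6.png

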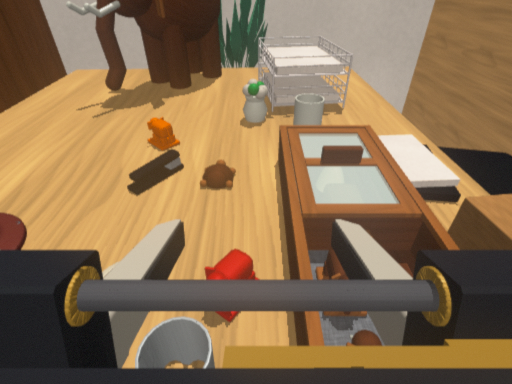

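The cup rim is at about (176,345), spanning u 137–214 with its top edge at v=318, and the beads are visible inside.

```bash
python3 - <<'E'
from h import *
f=snap('wrist')
F=plane(f,175.5,318.5,100);print(F.round(1))
d=F-f['p'];d[2]=0;d/=np.linalg.norm(d);c=F-33*d;print('rim centre',c.round(1))
t=snap('top')
g=cv2.cvtColor(t['bgr'],cv2.COLOR_BGR2HSV)[195:245,340:395]
m=((g[...,1]<80)).astype(np.uint8)*255
k=max(cv2.findContours(m,0,2)[0],key=cv2.contourArea);r=cv2.boundingRect(k);print(np.array(r)+[340,195,0,0])
print(plane(t,371,214,100).round())
hsv=cv2.cvtColor(t['bgr'],cv2.COLOR_BGR2HSV);
go([c[0],-335,60],None)
E
```

```text
[ 406.6 -177.7  100. ]
rim centre [ 420.6 -207.6  100. ]
[350 207  34  26]
[ 423. -208.  100.]
shift [-0.2158 -0.0602 -0.0461] turn [0 0 0] (array([ 484.1, -218.4,  246.3]), array([ 3.133, -1.214,  1.547]), 24.93, array([ 0.7, -0.1,  0.3]), 89.9)
```

```bash

python3 -m crank '[[[-0.0432,-0.012,-0.0092],[0,0,0]],[[-0.0432,-0.012,-0.0092],[0,0,0]],[[-0.0432,-0.012,-0.0092],[0,0,0]],[[-0.0432,-0.012,-0.0092],[0,0,0]],[[-0.0432,-0.012,-0.0092],[0,0,0]]]' 0.093 |sed -n 2,4p
python3 -m crank '[[[0,0,0],[0,0,0]]]'|sed -n 2,4p
python3 -c "
from h import *
f=snap('wrist','w7.png');print(get_obs()['qpos'].round(2));go([421,-204,58]);print(proj(f,[421,-208,100]))"
```

```text
ee_pos: [420.3, -335.8, 58.7]
tcp_rot: [3.133, -1.213, 1.547]
force: [0.8, 0.2, 0.3]
ee_pos: [418.1, -335.8, 56.5]
tcp_rot: [-3.132, -1.217, 1.526]
force: [0.1, -0.2, 0.7]
[ 0.93  1.2   0.05  1.27 -0.64  1.78  1.21]
shift [ 0.0446 -0.0033  0.1231] turn [0 0 0] (array([ 419.9, -334.9,   58.8]), array([ 3.14 , -1.217,  1.538]), 25.73, array([0.1, 0.6, 0.5]), 92.8)
(np.float64(254.38319835334923), np.float64(92.8165408299898))
```

View pics/w7.png

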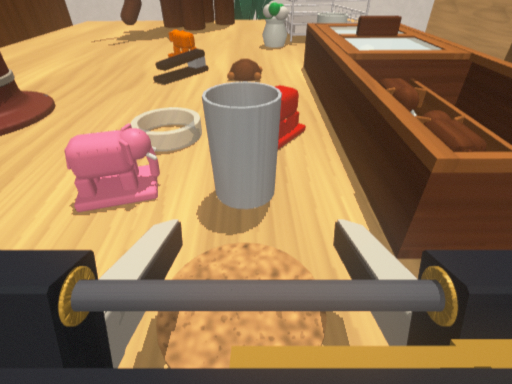

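The cup's axis is at u≈242, 15 px left of the tool axis, so its x is about 411. I'll correct sideways by 13 mm and narrow the opening a little to clear the pink decoy.

```bash

python3 -m crank '[[[0,-0.0133,0],[0,0,0]],[[0.0089,0,0.0246],[0,0,0]],[[0.0089,0,0.0246],[0,0,0]],[[0.0089,0,0.0246],[0,0,0]],[[0.0089,0,0.0246],[0,0,0]]]' 0.086 20|sed -n 2,4p
python3 -m crank '[[[0.0089,0,0.0246],[0,0,0]],[[0,0,0],[0,0,0]]]' |sed -n 2,4p
python3 -m crank '[[[0,0,0],[0,0,0]],[[0,0,0],[0,0,0]],[[0,0,0],[0,0,0]],[[0,0,0],[0,0,0]]]' 0 20
python3 -m crank '[[[0.02,0,-0.007],[0,0,0]],[[0.0375,0,-0.014],[0,0,0]],[[0.0375,0,-0.014],[0,0,0]],[[0,0,0],[0,0,0]]]'
python3 -c "
from h import *
print(get_obs()['qpos'].round(2));go([690,-150,240])"
```

```text
ee_pos: [410.2, -228.7, 59.7]
tcp_rot: [3.132, -1.216, 1.547]
force: [0.5, -0.1, 0.3]
ee_pos: [411.2, -201.6, 59.8]
tcp_rot: [3.134, -1.219, 1.548]
force: [-0.6, -0.0, -0.0]
clock: 27.1
ee_pos: [410.4, -204.6, 57.1]
tcp_rot: [-3.142, -1.217, 1.536]
force: [-0.7, -1.5, 1.6]
grip_width: 61.8
grip_force: 20.0
clock: 27.6
ee_pos: [411.4, -204.5, 161.1]
tcp_rot: [3.128, -1.213, 1.55]
force: [0.1, -0.2, -2.6]
grip_width: 62.4
grip_force: 20.0
[ 0.84  0.93  0.01  1.67 -0.7   1.63  1.22]
shift [0.095  0.277  0.0326] turn [0 0 0] (array([ 411.4, -204.5,  161.1]), array([ 3.128, -1.213,  1.55 ]), 27.6, array([ 0.1, -0.2, -2.6]), 62.4)
```

```bash

python3 -m crank '[[[0.04,0,-0.02],[0,0,0]],[[0.038,0,-0.02],[0,0,0]],[[0,0.0543,0],[0,0,0]],[[0,0.0543,0],[0,0,0]],[[0,0.0543,0],[0,0,0]]]' |sed -n 2,4p
python3 -m crank '[[[0,0.0543,0],[0,0,0]],[[0,0.0543,0],[0,0,0]],[[0,0,0],[0,0,0]]]' |sed -n 2,4p
python3 -c "
from h import *
print(get_obs()['qpos'].round(2),tool())"
python3 -m crank '[[[0,0,0],[0,-0.15,0]],[[0,0,0],[0,-0.15,0]],[[0,0,0],[0,-0.15,0]],[[0,0,0],[0,-0.15,0]],[[0,0,0],[0,0,0]]]' |sed -n 2,4p
python3 -m crank '[[[0,0,0],[0,-0.15,0]],[[0,0,0],[0,-0.15,0]],[[0,0,0],[0,-0.15,0]],[[0,0,0],[0,-0.15,0]],[[0,0,0],[0,0,0]]]' |sed -n 2,4p
python3 -c "
from h import *
print(get_obs()['qpos'].round(2),tool());go([687,-225,165],1.537)
s=snap('scene','s8.png')"
```

```text
ee_pos: [574.1, -219.8, 244.3]
tcp_rot: [-3.134, -1.218, 1.53]
force: [0.5, -0.6, -3.1]
ee_pos: [683.5, -220.8, 240.9]
tcp_rot: [-3.134, -1.221, 1.534]
force: [-0.2, 0.4, -2.6]
[ 0.63  1.14 -0.04  0.82 -0.96  1.92  0.59] (array([ 683.5, -220.8,  240.9]), array([-3.134, -1.221,  1.534]), 28.6, array([-0.2,  0.4, -2.6]), 62.2)
ee_pos: [681.8, -220.5, 248.4]
tcp_rot: [3.138, -0.62, 1.543]
force: [0.8, 0.5, -1.5]
ee_pos: [681.5, -218.9, 243.4]
tcp_rot: [-3.138, -0.025, 1.541]
force: [0.3, 0.1, -1.4]
[ 0.1   0.75  0.41  1.18 -0.31  1.28  0.47] (array([ 681.5, -218.9,  243.4]), array([-3.138, -0.025,  1.541]), 29.85, array([ 0.3,  0.1, -1.4]), 61.9)
shift [-0.008   0.006   0.0782] turn [-0.004 -0.025  0.004] (array([ 681.5, -218.9,  243.4]), array([-3.138, -0.025,  1.541]), 29.85, array([ 0.3,  0.1, -1.4]), 61.9)
```

View pics/s8.png

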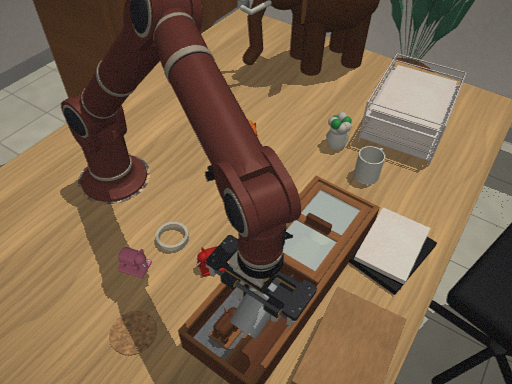

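The cup is held tilted over the tray with its mouth towards +y. I'll lower it, then tilt on to pour.

```bash

python3 -m crank '[[[-0.006,0.006,0.04],[0,0,0]],[[0,0,0.036],[0,0,0]],[[0,0,0],[0,-0.12,0]],[[0,0,0],[0,-0.12,0]],[[0,0,0],[0,-0.12,0]]]' |sed -n 2,4p
python3 -m crank '[[[0,0,0],[0,-0.12,0]],[[0,0,0],[0,-0.12,0]],[[0,0,0],[0,-0.12,0]],[[0,0,0],[0,-0.12,0]],[[0,0,0],[0,0,0]]]' |sed -n 2,4p
python3 -c "
from h import *
print(get_obs()['qpos'].round(2),tool())"
python3 -m crank '[[[0,0,0],[0,-0.12,0]],[[0,0,0],[0,-0.12,0]],[[0,0,0],[0,-0.1,0]],[[0,0,0],[0,0,0]],[[0,0,0],[0,0,0]]]' |sed -n 2,4p
python3 -c "
from h import *
print(get_obs()['qpos'].round(2),tool())
s=snap('scene','s9.png')['bgr'][240:384,150:342];w=snap('wrist')['bgr']
a=np.zeros((600,800,3),np.uint8);a[:300]=cv2.resize(s,(400,300)).repeat(1,1) if 0 else np.hstack([cv2.resize(s,(400,300)),cv2.resize(w,(400,300))]);cv2.imwrite('pics/c9.png',a[:300])"
```

```text
ee_pos: [685.3, -232.2, 167.9]
tcp_rot: [-3.138, 0.343, 1.531]
force: [-0.1, 0.3, -2.8]
ee_pos: [686.5, -227.2, 164.0]
tcp_rot: [-3.131, 0.819, 1.543]
force: [0.3, 0.2, -3.2]
[-0.45  1.03  0.9   1.45  0.11  0.83  0.  ] (array([ 686.5, -227.2,  164. ]), array([-3.131,  0.819,  1.543]), 31.15, array([ 0.3,  0.2, -3.2]), 62.1)
ee_pos: [686.8, -231.3, 171.0]
tcp_rot: [3.137, 1.161, 1.529]
force: [-0.1, -0.9, -0.8]
[-0.59  1.24  1.1   1.47  0.22  0.81 -0.19] (array([ 686.8, -231.3,  171. ]), array([3.137, 1.161, 1.529]), 31.77, array([-0.1, -0.9, -0.8]), 62.2)
```

View pics/c9.png

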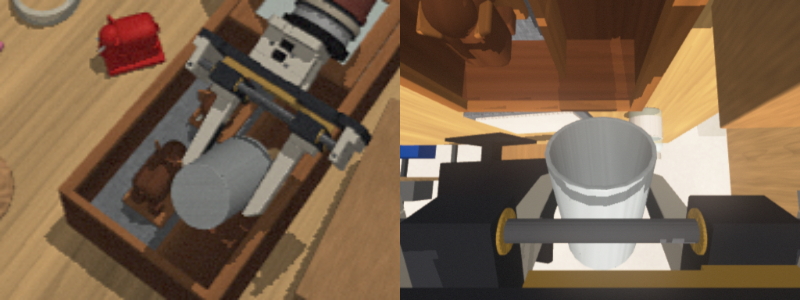

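The wrist view shows the cup interior empty, at about (600,155). I'll raise it and bring the tool back to vertical, then check the beads.

```bash

python3 -m crank '[[[-0.035,0,-0.015],[0,0,0]],[[-0.034,0,-0.015],[0,0,0]],[[0,0,0],[0,0.17,0]],[[0,0,0],[0,0.17,0]],[[0,0,0],[0,0.17,0]]]' |sed -n 2,4p
python3 -m crank '[[[0,0,0],[0,0.17,0]],[[0,0,0],[0,0.17,0]],[[0,0,0],[0,0.17,0]],[[0,0,0],[0,0.17,0]],[[0,0,0],[0,0,0]]]' |sed -n 2,4p
python3 -c "
from h import *
print(get_obs()['qpos'].round(2));go([406,-333,245],1.537)"
```

```text
ee_pos: [686.7, -229.3, 247.5]
tcp_rot: [3.137, 0.646, 1.533]
force: [-0.5, -0.4, -2.2]
ee_pos: [683.9, -237.6, 246.9]
tcp_rot: [3.141, -0.021, 1.525]
force: [-1.1, -0.5, -1.4]
[ 0.1   0.77  0.47  1.15 -0.35  1.3   0.5 ]
shift [-0.1081 -0.2733 -0.0007] turn [ 0.001 -0.021 -0.012] (array([ 683.9, -237.6,  246.9]), array([ 3.141, -0.021,  1.525]), 33.12, array([-1.1, -0.5, -1.4]), 61.9)
```

```bash

python3 -m crank '[[[-0.018,-0.0455,0],[0,0,0]],[[-0.018,-0.0455,0],[0,0,0]],[[-0.018,-0.0455,0],[0,0,0]],[[-0.018,-0.0455,0],[0,0,0]],[[-0.018,-0.0455,0],[0,0,0]]]' |sed -n 2,4p
python3 -m crank '[[[-0.018,-0.0455,0],[0,0,0]],[[0,0,0],[0,0.17,0]],[[0,0,0],[0,0.17,0]],[[0,0,0],[0,0.17,0]],[[0,0,0],[0,0.17,0]]]' |sed -n 2,4p
python3 -m crank '[[[0,0,0],[0,0.17,0]],[[0,0,0],[0,0.17,0]],[[0,0,0],[0,0.17,0]],[[0,0,0],[0,0,0]],[[0,0,0],[0,0,0]]]' |sed -n 2,4p
python3 -c "
from h import *
print(get_obs()['qpos'].round(2));
t=snap('top');s=snap('scene')
def mk(f,x0,x1,y0,y1):
    h=cv2.cvtColor(f['bgr'],cv2.COLOR_BGR2HSV);return 0
a=cv2.resize(t['bgr'][95:245,330:430],(400,600));b=cv2.resize(s['bgr'][280:384,90:260],(400,245));c=np.zeros((600,800,3),np.uint8);c[:,:400]=a;c[:245,400:]=b;c[250:550,400:]=cv2.resize(snap('wrist')['bgr'],(400,300));cv2.imwrite('pics/c10.png',c)
go([406,-333,100])"
```

```text
ee_pos: [455.7, -309.7, 242.7]
tcp_rot: [3.141, -0.026, 1.54]
force: [0.0, 0.1, -1.5]
ee_pos: [411.4, -326.6, 242.3]
tcp_rot: [-3.142, -0.709, 1.54]
force: [1.2, 0.9, -2.3]
ee_pos: [411.5, -326.2, 242.4]
tcp_rot: [3.141, -1.214, 1.54]
force: [0.1, -0.2, -0.2]
[ 0.9   0.94  0.11  1.32 -0.69  1.98  1.1 ]
shift [-0.1366 -0.0056  0.0436] turn [0 0 0] (array([ 411.6, -326.2,  243.2]), array([ 3.137, -1.213,  1.544]), 35.15, array([-0.7, -1. , -0.7]), 62.1)
```

View pics/c10.png

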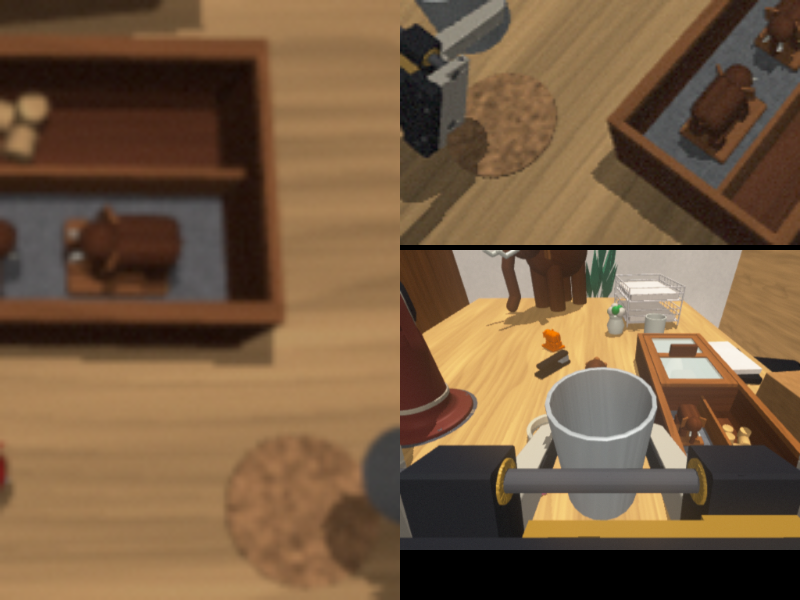

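The beads lie in the tray (crop 0–45, 95–160), both elephants are upright and the cup is empty. The mat's centre is at top pixel (404,222.5).

```bash
python3 - <<'E'
from h import *
t=snap('top');s=snap('scene')
print(plane(t,404.3,222.3,4).round(1),plane(s,135.5,332.5,4).round(1))
h=cv2.cvtColor(s['bgr'],cv2.COLOR_BGR2HSV)
go([407,-331,90]);
# bead blobs, top view tray
b=t['bgr'][100:142,300:395].astype(int);m=((b[...,1]>125)&(b[...,2]>150)&(b[...,0]>90)).astype(np.uint8)
n,_,st,c=cv2.connectedComponentsWithStats(m);print([(st[i,4],(c[i]+[300,100]).round()) for i in range(1,n) if st[i,4]>3])
cv2.imwrite('pics/beads.png',cv2.resize(t['bgr'][95:190,290:400],(770,560),interpolation=cv2.INTER_CUBIC))
E
```

```text
[ 406.6 -333.7    4. ] [ 415.9 -335.5    4. ]
shift [-0.1449 -0.0044  0.0489] turn [0 0 0] (array([ 411.4, -326.4,  242.8]), array([ 3.138, -1.215,  1.542]), 35.25, array([ 0.9, -0.7, -1.6]), 62.0)
[(np.int32(7), array([320., 119.])), (np.int32(10), array([337., 122.])), (np.int32(8), array([330., 123.])), (np.int32(13), array([318., 130.])), (np.int32(13), array([326., 132.]))]
```

View pics/beads.png

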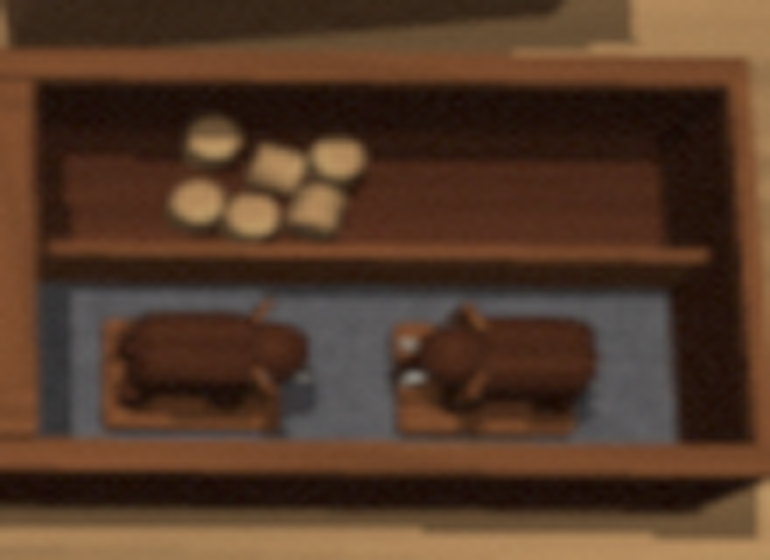

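All six beads lie in the tray and both elephants stand on the felt. I'll put the cup on the mat at about (410,-334).

```bash

python3 -m crank '[[[-0.041,-0.0004,0.0142],[0,0,0]],[[-0.041,-0.0004,0.0142],[0,0,0]],[[-0.041,-0.0004,0.0142],[0,0,0]],[[-0.041,-0.0004,0.0142],[0,0,0]],[[0,0,0],[0,0,0]]]' |sed -n 2,4p
python3 -m crank '[[[-0.0047,0,0.0018],[0,0,0]],[[-0.0019,0,0.0007],[0,0,0]],[[0,0,0],[0,0,0]],[[0,0,0],[0,0,0]]]' |sed -n 2,4p
```

```text
ee_pos: [408.5, -328.9, 66.2]
tcp_rot: [-3.131, -1.222, 1.527]
force: [-0.0, 0.6, -1.7]
ee_pos: [409.4, -330.5, 61.8]
tcp_rot: [3.138, -1.217, 1.54]
force: [0.6, -0.2, -1.0]
```

```bash

python3 -m crank '[[[-0.0019,0,0.0007],[0,0,0]],[[0,0,0],[0,0,0]],[[0,0,0],[0,0,0]]]' |sed -n 2,4p
python3 -m crank '[[[0,0,0],[0,0,0]],[[0,0,0],[0,0,0]],[[0,0,0],[0,0,0]],[[0,0,0],[0,0,0]]]' 0.088
python3 -m crank '[[[-0.017,0,-0.047],[0,0,0]],[[-0.017,0,-0.047],[0,0,0]],[[0,0,0],[0,0,0]]]' |sed -n 2,4p
python3 -c "
from h import *
f=snap('wrist','w11.png');print(proj(f,[410,-334,104]));go([410,-434,250])"
```

```text
ee_pos: [409.8, -329.5, 61.2]
tcp_rot: [3.135, -1.223, 1.544]
force: [-0.2, 1.1, 4.6]
clock: 37.25
ee_pos: [409.0, -330.3, 58.7]
tcp_rot: [-3.141, -1.218, 1.536]
force: [0.6, -0.1, 1.0]
grip_width: 87.5
grip_force: 0.0
ee_pos: [403.7, -433.9, 57.8]
tcp_rot: [-3.14, -1.213, 1.53]
force: [0.4, 0.2, -0.3]
(np.float64(259.71830034642846), np.float64(101.02703386087978))
shift [ 0.1788  0.0054 -0.0684] turn [0 0 0] (array([ 404.6, -431.5,   58.6]), array([-3.141, -1.217,  1.533]), 37.67, array([-0. ,  0.6, -0.6]), 88.0)
```

View pics/w11.png

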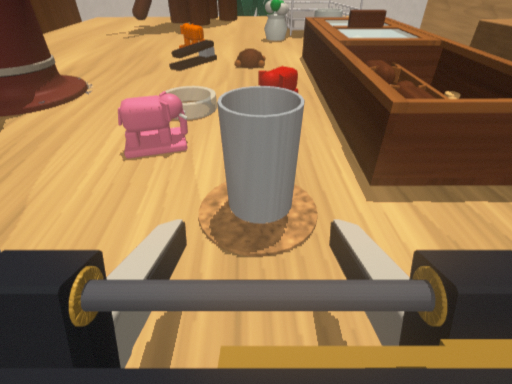

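The cup stands upright on the mat: its foot is at (260,208) and the mat's centre at about (258,214). Now I'll push the door shut from its +y side with closed fingers.

```bash

python3 -m crank '[[[0.0447,0.0014,-0.017],[0,0,0]],[[0.0447,0.0014,-0.017],[0,0,0]],[[0.0447,0.0014,-0.017],[0,0,0]],[[0.0447,0.0014,-0.017],[0,0,0]],[[0,0,0],[0,-0.174,0]]]' |sed -n 2,4p
python3 -m crank '[[[0,0,0],[0,-0.174,0]],[[0,0,0],[0,-0.174,0]],[[0,0,0],[0,-0.174,0]],[[0,0,0],[0,-0.174,0]],[[0,0,0],[0,-0.174,0]]]' 0 |sed -n 2,4p
python3 -m crank '[[[0,0,0],[0,-0.173,0]],[[0,0,0],[0,0,0]]]' |sed -n 2,4p
python3 -c "
from h import *
go([638,170,230],1.537)"
```

```text
ee_pos: [412.5, -423.8, 211.6]
tcp_rot: [-3.127, -1.064, 1.541]
force: [-0.9, 0.5, -0.7]
ee_pos: [412.6, -423.6, 216.2]
tcp_rot: [-3.133, -0.182, 1.553]
force: [0.7, 0.7, -1.1]
ee_pos: [413.6, -419.9, 217.1]
tcp_rot: [-3.132, -0.015, 1.56]
force: [0.2, 0.9, 0.1]
shift [ 0.5924  0.2182 -0.0062] turn [-0.01  -0.015  0.023] (array([ 413.6, -419.9,  217.1]), array([-3.132, -0.015,  1.56 ]), 39.17, array([0.2, 0.9, 0.1]), 22.8)
```

```bash

for i in 1 2 3; do python3 -m crank '[[[0.0494,0.0182,0],[0,0,0]],[[0.0494,0.0182,0],[0,0,0]],[[0.0494,0.0182,0],[0,0,0]],[[0.0494,0.0182,0],[0,0,0]]]' 0|sed -n 2p; done
python3 -m crank '[[[0,0,0],[0,-0.015,0.023]],[[0,0,0],[0,0,0]]]' |sed -n 2,6p
python3 -c "
from h import *
t=snap('top');go([638,170,112],1.537)
print(proj(t,[637.6,120.4,120]))
f=snap('wrist')
print([plane(f,257,v,120).round() for v in (200,)],proj(f,[637.6,120.4,120]))
cv2.imwrite('pics/w12.png',f['bgr'])"
```

```text
ee_pos: [489.5, -229.2, 217.0]
ee_pos: [566.9, -33.3, 219.0]
ee_pos: [644.1, 162.6, 220.6]
ee_pos: [643.1, 161.3, 220.7]
tcp_rot: [-3.13, 0.003, 1.527]
force: [0.4, -1.7, 0.4]
grip_width: 0.3
grip_force: 0.0
shift [ 0.0099 -0.0046  0.109 ] turn [-0.01   0.003 -0.012] (array([643.3, 160.2, 221. ]), array([-3.131e+00,  3.000e-03,  1.525e+00]), 40.98, array([ 0.3, -0.8, -0.2]), 0.5)
(np.float64(242.65549812616348), np.float64(135.14841299997443))
[array([642., 152., 120.])] (np.float64(253.91104036176375), np.float64(232.2576667942933))
```

```bash

python3 -m crank '[[[0.008,-0.003,0.055],[0,0,-0.012]],[[0,0,0.054],[0,0,0]],[[0,0,0],[0,0,0]]]' |sed -n 2,4p
python3 -m crank '[[[-0.02,0,0],[0,0,0]],[[-0.03,0,0],[0,0,0]],[[-0.04,0,0],[0,0,0]],[[-0.04,0,0],[0,0,0]],[[-0.04,0,0],[0,0,0]]]' |sed -n 2,4p
python3 -m crank '[[[-0.04,0,0],[0,0,0]],[[-0.04,0,0],[0,0,0]],[[-0.02,0,0],[0,0,0]],[[-0.01,0,0],[0,0,0]],[[0,0,0],[0,0,0]]]' |sed -n 2,4p
```

```text
ee_pos: [637.8, 166.8, 109.6]
tcp_rot: [-3.126, 0.006, 1.537]
force: [0.3, -0.0, -0.3]
ee_pos: [634.6, 0.2, 116.4]
tcp_rot: [-3.137, -0.002, 1.539]
force: [-0.5, 3.2, -1.7]
ee_pos: [631.0, -109.8, 114.1]
tcp_rot: [-3.135, 0.002, 1.539]
force: [-0.5, 0.2, -0.0]
```

```bash

python3 -m crank '[[[-0.01,0,0],[0,0,0]],[[-0.007,0,0],[0,0,0]],[[-0.003,0,0],[0,0,0]]]' |sed -n 2,4p
python3 -m crank '[[[-0.005,0,0],[0,0,0]],[[0,0,0],[0,0,0]]]' |sed -n 2,4p
python3 -m crank '[[[-0.004,0,0],[0,0,0]],[[0,0,0],[0,0,0]]]' |sed -n 2,4p
python3 -m crank '[[[-0.004,0,0],[0,0,0]],[[0,0,0],[0,0,0]]]' |sed -n 2,4p
```

```text
ee_pos: [630.3, -129.3, 113.4]
tcp_rot: [-3.134, 0.001, 1.54]
force: [-0.2, 1.1, 1.0]
ee_pos: [629.9, -135.2, 113.3]
tcp_rot: [-3.133, 0.002, 1.539]
force: [-0.8, 0.6, 0.1]
ee_pos: [629.6, -138.8, 113.3]
tcp_rot: [-3.133, 0.002, 1.539]
force: [0.1, 0.9, -0.4]
ee_pos: [629.6, -138.9, 113.3]
tcp_rot: [-3.133, -0.004, 1.541]
force: [-0.5, 5.0, -1.2]
```

```bash

python3 -m crank '[[[-0.003,0,0],[0,0,0]],[[0,0,0],[0,0,0]]]' |sed -n 2,4p
python3 -m crank '[[[0.025,0,0],[0,0,0]],[[0,0,-0.05],[0,0,0]],[[0,0,-0.06],[0,0,0]],[[0.05,0,-0.03],[0,0,0]],[[0.06,0,0],[0,0,0]]]' |sed -n 2,4p
python3 -m crank '[[[0.06,0,0],[0,0,0]],[[0.06,0,0],[0,0,0]],[[0.06,0,0],[0,0,0]],[[0.06,0,0],[0,0,0]],[[0,0,0],[0,0,0]]]' |sed -n 2,4p
python3 -c "
from h import *
t=snap('top')['bgr'][80:260,130:440];cv2.imwrite('pics/f.png',cv2.resize(t,(790,458)))"
```

```text
ee_pos: [629.6, -139.0, 113.4]
tcp_rot: [-3.133, -0.008, 1.543]
force: [0.5, 8.2, -1.7]
ee_pos: [636.8, -11.3, 256.7]
tcp_rot: [-3.14, 0.003, 1.534]
force: [0.7, 1.1, -0.8]
ee_pos: [639.7, 237.0, 252.9]
tcp_rot: [-3.131, -0.002, 1.55]
force: [-0.9, 0.1, -0.0]
```

View pics/f.png

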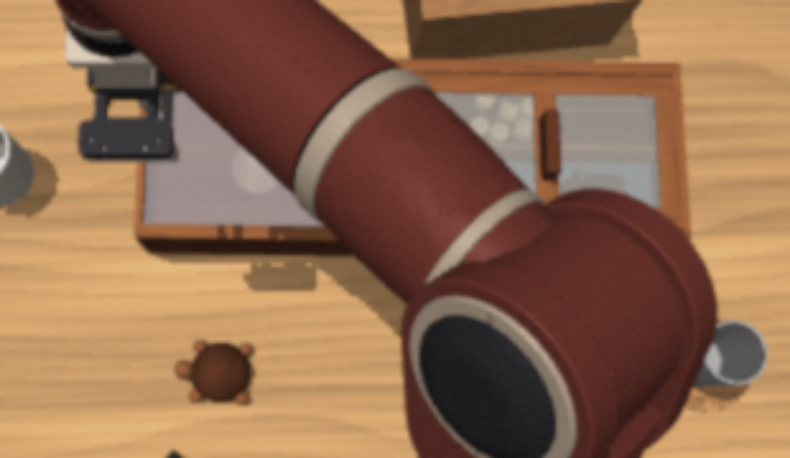

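The door is shut, with the pull at (550,143) in this crop. The beads are under the glass, the cup stands on the mat at (735,352) and the turtle is where it was. I'll hand in now.

```bash
python3 -c "
from station import *
print(finish_job())"
```

```text
the job is handed in; nothing more can be done
None
```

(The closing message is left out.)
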